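Sort the brake and wheel parts on the garage bench

ROBOT

A 6-joint arm with a two-finger parallel gripper is mounted at the origin on the work surface. World frame = base frame: x ahead of the robot, y to its left, z up, the work surface at z = 0. Lengths are in mm, angles in rad, forces in N, time in s.
With the tool pointing down it reaches from about 275 to 975 mm from the base axis. Payload 8.4 kg.
Tool frame: the origin (TCP) lies at the very end of the fingers, on their centre line; the grasp point (between the pads) lies 19 mm behind it; z points along the fingers, y is the direction in which the jaws open and shut (so a half turn about z gives the same grasp; the last joint's range is limited). The gripper opens to 92 mm and grips with 3 to 60 N. Pads are 20 mm wide; open, the fingers measure 128 mm over their backs; the gripper's body (75 mm by 189 mm) begins 69 mm behind the grasp point.
Start: joints at [-1.254, 0.353, 1.633, -0, 1.155, -0.002], TCP at [195.891, -593.51, 214.583] pointing down, gripper open.
Joint ranges: [-2.63, 2.63], [-0.92, 2.1], [0.06, 2.66], [-1.3, 4.44], [0, 2.69], [-3.02, 3.02]. Speed limits (rad/s): [2.22, 2.22, 2.79, 3.14, 3.14, 3.14].

INTERFACE

Orientations are given as a unit quaternion [w, x, y, z].
In Python, from bench import arm, viewer gives the robot as it stands.
- The arm moves only by the tool servo_tool, never from a script. Its argument "commands" is a list of rows, each an object with "dp": the shift along the world's x, y, z in mm, a list of three; "twist": the turn, a rotation vector about the world's x, y, z in degrees, a list of three; "gripper": the closure, from 0 (fully open) to 1 (shut). A call has 1 to 12 rows; each row shifts and turns the commanded pose from where the row before left it; what a row does not reach is not made up. A row lasts 1/10 s, in which the tool goes at most 50 mm and 8.59 degrees, less where a joint would pass 70% of its speed; a pose out of reach is approached as far as the arm can. A call is refused whole if a number of a shift passes 50 or a number of a turn 8.59, either way. A call with a gripper value outside its range is refused whole. The fingers move at their own pace and stop on an object; the grip force is fixed at half the most. Time passes only in rows, so rows that do not move let the fingers close. It gives the time, the measured TCP pose, the force and the opening at its end, in the units of the state.
- arm.state(): the state, without advancing time (a new reading comes with each control period).
- viewer.grab_frame(name): name is "scene" or "side" or "wrist"; returns a dict with "frame" (400x640x3 uint8, red, green, blue), "z_map" (400x640 float32, mm along the optical axis (not along the pixel's ray), 0 where there is no reading), "camera_matrix" (3x3 intrinsics, pixels), "camera_from_world" (4x4, takes a point from world to camera coordinates). Camera axes: x right, y up, looking along -z (the intrinsics and any distortion apply to the point x, -y, -z); pixel columns grow to the right and rows downward; lengths in mm; the calibration is good to about 2 mm. A picture is of the moment at which its call begins.
- arm.job_done(): hands the job in, once; it reports no verdict.
The state is a dict: "clock": time; "q": joint angles; "joint_vel": joint speeds; "joint_torque": joint torques, N m; "tool_pos": TCP position; "orientation": TCP orientation; "contact_force": force on the tool from outside, world axes, zero at the start; "wrist_torque": the same for the moment, N m; "finger_gap": finger opening in mm.
Only numpy, scipy, OpenCV 4.12 (cv2) and the standard library are available. Lean on these libraries where they do the work, as an engineer would, in place of code of your own. Each camera call takes 0.05 s, during which the arm holds its last target. There are 200 camera calls.

TASK

Clear up after the motorcycle brake job: lay both wheel bearings flat in the round dish, lay both brake pads friction side up in the long tray, lengthwise along it and beside or behind one another without overlapping, and stand the deep socket upright in the square bin. Every part must rest on the floor of its container with nothing underneath it; leave the spray can and the tape roll where they stand.

Things in the scene. Friction and masses are not known exactly. Their poses are not given: they have to be found in the camera images.
- large_bearing: The larger sealed wheel bearing: a steel disc 58 mm in diameter, 16 mm high, lying flat, with a dark seal ring and dark bore on top (solid: nothing enters the bore). Origin at the centre of its underside; z up. 0.2 kg, give or take 30 %. Lies on the bench at the start.
- small_bearing: The smaller sealed wheel bearing: a steel disc 42 mm in diameter, 12 mm high, otherwise like the larger one. Origin at the centre of its underside; z up. 0.07 kg. Lies on the bench at the start.
- pad_a: Brake pad (one of two alike), 13 mm high: steel back plate 5 mm thick, 60 x 46 mm, with a 28 mm wide ear at each end (84 mm long overall); on it an 8 mm thick dark grey friction block 60 x 46 mm with a groove. Lies friction side up on the bench, any yaw. Origin: centre of the plate underside; x along the 84 mm, y across the 46 mm (grip here), z up out of the friction side. 0.15 kg +-30 %.
- pad_b: The other brake pad, the same as pad_a in every way.
- socket: Deep socket: a dark steel cylinder 36 mm in diameter, 60 mm high, standing on its end, a bright band round it at half height and a black square drive hole drawn on top (solid). Origin at the centre of its underside; z up. 0.25 kg, give or take 30 %. Stands on the bench at the start.
- dish: Round steel parts dish, fixed to the bench: rim 176 mm in outer diameter, 20 mm high, wall and floor 4 mm thick; flat inner floor at least 158 mm across. Origin at the centre of its underside, on the bench; the inner floor is 4 mm above it; z up.
- long_tray: Long grey plastic tray, fixed to the bench: 210 mm x 104 mm outside, 20 mm high, walls 4 mm, inside 202 mm x 96 mm. Origin at the centre of its underside, on the bench; inner floor 4 mm above it; x along its length, y across its width, z up.
- square_bin: Square aluminium bin, fixed to the bench: 110 mm x 110 mm outside, 30 mm high, walls 4 mm, inside 102 mm x 102 mm. Origin at the centre of its underside, on the bench; inner floor 4 mm above it; x and y along its sides, z up.
- spray_can: Bystander: a grey spray can with a pale top, 58 mm in diameter, 170 mm tall, standing loose on the bench to the robot's right. Origin at the centre of its underside. Leave it alone.
- tape_roll: Bystander: a pale roll of tape, a ring 100 mm outside, 76 mm inside, 40 mm high, lying loose on the bench to the robot's left. Origin at the centre of its underside. Leave it alone.
There are look-alikes about, which are no part of the job. Of the things like the dish, leave any that is brown; of the rest the smaller one is meant. What is shaped like the large_bearing but pink is not meant.

How it is judged:
By the outcome, as a careful person would: the job done as asked, in the order asked, and still so for the second after the job is handed in, with the robot touching nothing.
It also fails if it takes over 115 s, if anything falls off the work surface, if the arm or the gripper's body presses on something with over 40 N, if the wrist force passes 120 N, or if a joint passes its speed limit or range.

## Working session

There is one attempt and no reset: what is moved stays moved. The work goes in short steps, Python scripts to look and compute and a tool call to move; the robot and the scene stay as the last step left them, time stands still between calls to the robot, and variables do not carry over. Pictures are saved under pics/ and viewed, about 12 in all and at most 16, crops included, and the job is handed in when it is done.

Besides the shell and the picture viewer there is one more tool, called after "Call:" as name(argument=value, ...) on one line, values as JSON. servo_tool: Moves the arm, as the interface text tells. Its arguments: {"type":"object","properties":{"commands":{"type":"array"}},"required":["commands"]}

```bash
mkdir -p pics; ls
cat > h.py <<'E'
import numpy as np, cv2
from bench import arm, viewer
def grab(n):
    f=viewer.grab_frame(n); f['n']=n; return f
def save(f,name): cv2.imwrite('pics/'+name+'.png', f['frame'][:,:,::-1])
def world(f):
    """per-pixel world points from z_map"""
    K=np.array(f['camera_matrix']);T=np.linalg.inv(np.array(f['camera_from_world']))
    z=f['z_map']; v,u=np.mgrid[0:z.shape[0],0:z.shape[1]]
    p=np.stack([(u-K[0,2])/K[0,0]*z,-(v-K[1,2])/K[1,1]*z,-z,np.ones_like(z)],-1)
    return (p@T.T)[...,:3]
def ray(f,u,v,h):
    K=np.array(f['camera_matrix']);T=np.linalg.inv(np.array(f['camera_from_world']))
    d=T[:3,:3]@np.array([(u-K[0,2])/K[0,0],-(v-K[1,2])/K[1,1],-1.]);o=T[:3,3]
    return o+d*(h-o[2])/d[2]
E
python3 - <<'E'
from h import *
print(arm.state())
for n in ['scene','side']:
    f=grab(n); save(f,n+'0'); print(n,np.linalg.inv(f['camera_from_world']).round(2).tolist(),f['camera_matrix'],[k for k in f], (f['z_map']==0).mean())
    np.savez('pics/'+n+'0.npz',**{k:f[k] for k in ['frame','z_map','camera_matrix','camera_from_world']})
E
```

```text
pics
{'clock': 0.0, 'q': array([-1.25439742e+00,  3.53605145e-01,  1.63412344e+00, -1.39247307e-05,
        1.15525442e+00, -2.41583336e-03]), 'joint_vel': array([ 7.71445131e-04, -2.13010407e-04,  1.21516531e-03, -2.68813646e-04,
       -1.63793492e-06, -9.05647975e-04]), 'joint_torque': array([-4.69711464e-03, -5.93841577e+01, -3.34214222e+01,  6.96999533e-02,
        2.34951748e-02, -9.15259898e-05]), 'tool_pos': array([ 195.72867536, -593.02558833,  213.89515717]), 'orientation': array([-6.85628057e-04,  9.87320841e-01,  1.58735858e-01, -1.14978083e-04]), 'contact_force': array([-0.65138887, -0.8723194 , -0.70492594]), 'wrist_torque': array([ 0.02587503, -0.0154887 , -0.02241371]), 'finger_gap': 91.90100529834194}
scene [[0.53, -0.49, 0.69, 1425.39], [0.85, 0.31, -0.42, -638.22], [-0.01, 0.81, 0.58, 879.98], [0.0, 0.0, 0.0, 1.0]] [[416.89494572   0.         322.09627894]
 [  0.         416.89494572 195.72828107]
 [  0.           0.           1.        ]] ['frame', 'z_map', 'camera_matrix', 'camera_from_world', 'n'] 0.02508984375
side [[-0.83, 0.35, -0.44, -201.68], [-0.56, -0.52, 0.64, 914.43], [-0.01, 0.78, 0.63, 928.19], [0.0, 0.0, 0.0, 1.0]] [[501.94193812   0.         316.59531657]
 [  0.         501.94193812 192.72954021]
 [  0.           0.           1.        ]] ['frame', 'z_map', 'camera_matrix', 'camera_from_world', 'n'] 0.00419140625
```

View pics/scene0.png

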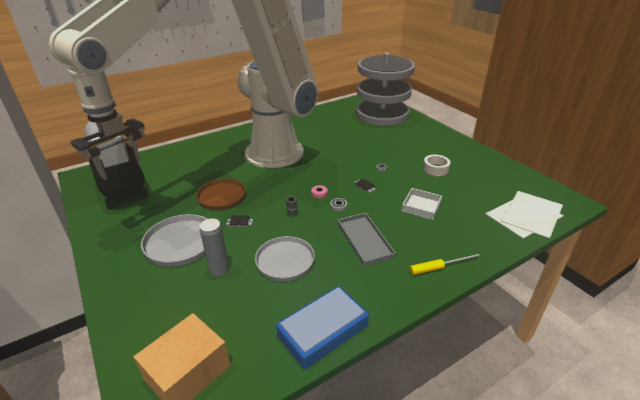

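View pics/side0.png

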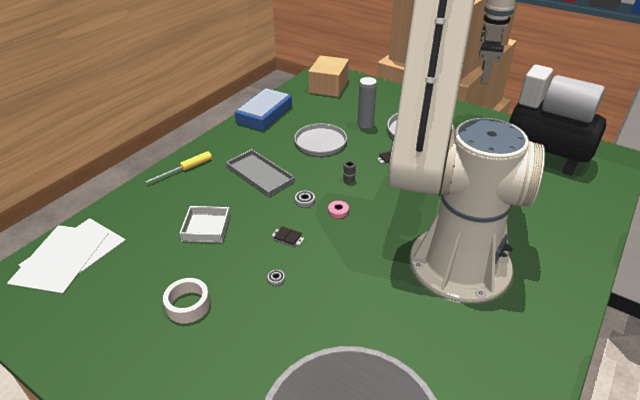

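The scene view shows the large bearing (339,204), pink look-alike (319,191), small bearing (381,167), pads (240,221) and (365,185), and socket (291,206). It also shows the tray (365,238), the bin (422,203) and the smaller grey dish (285,258). The larger grey dish (180,240) and the brown one (221,194) are decoys.

```bash
cat >> h.py <<'E'
def parts(f,zmin=4,zmax=200):
    P=world(f); im=f['frame'].astype(int); g=(im[...,1]>im[...,0]+12)&(im[...,1]>im[...,2]+12)
    m=(~g)&(P[...,2]>zmin)&(P[...,2]<zmax)&(P[...,0]>150)&(P[...,0]<1000)&(abs(P[...,1])<700)
    n,l,s,c=cv2.connectedComponentsWithStats(m.astype(np.uint8),connectivity=8)
    for i in range(1,n):
        if s[i,4]<40: continue
        q=P[l==i]; h=np.percentile(q[:,2],95)
        t=q[q[:,2]>h-5] 
        (cx,cy),(w,hh),a=cv2.minAreaRect(t[:,:2].astype(np.float32))
        print(f.get('n'),'px',c[i].round(),'n',s[i,4],'h %.0f'%h,'rect c (%.1f,%.1f) size %.0fx%.0f ang %.1f'%(cx,cy,w,hh,a),'rgb',im[l==i].mean(0).round())
E
python3 - <<'E'
from h import *
for n in ['scene','side']:
    f=dict(np.load('pics/%s0.npz'%n)); f['n']=n
    P=world(f); print('bench z', P[300,450,2] if n=='scene' else P[330,100,2], P[210,250])
    parts(f)
E
```

```text
bench z -1.9883099956485921 [ 316.01386016 -253.05075081   -1.73838484]
scene px [437. 165.] n 432 h 41 rect c (470.7,471.5) size 94x100 ang 62.2 rgb [149. 142. 129.]
scene px [381. 167.] n 54 h 15 rect c (354.3,293.2) size 33x37 ang 60.5 rgb [93. 95. 89.]
scene px [365. 185.] n 151 h 16 rect c (415.4,165.7) size 61x45 ang 13.1 rgb [64. 63. 54.]
scene px [225. 198.] n 406 h 20 rect c (213.2,-306.3) size 173x121 ang 88.6 rgb [95. 62. 35.]
scene px [319. 191.] n 156 h 19 rect c (360.9,0.8) size 53x57 ang 88.9 rgb [168. 102. 117.]
scene px [421. 203.] n 622 h 30 rect c (622.1,257.7) size 111x114 ang 30.3 rgb [150. 150. 141.]
scene px [532. 213.] n 839 h 8 rect c (855.1,539.9) size 153x222 ang 24.0 rgb [214. 216. 202.]
scene px [291. 206.] n 171 h 61 rect c (413.6,-138.0) size 31x33 ang 17.9 rgb [60. 62. 56.]
scene px [339. 204.] n 166 h 19 rect c (465.7,13.5) size 55x53 ang 20.2 rgb [105. 106. 101.]
scene px [366. 239.] n 1027 h 20 rect c (654.4,-11.8) size 104x215 ang 78.7 rgb [106. 109. 102.]
scene px [189. 242.] n 3016 h 168 rect c (531.5,-442.9) size 51x53 ang 41.1 rgb [129. 128. 12
[... 1346 characters left out ...]
07.2,-134.7) size 37x33 ang 83.3 rgb [66. 65. 65.]
side px [304. 198.] n 254 h 20 rect c (459.4,22.0) size 54x56 ang 1.6 rgb [134. 132. 131.]
side px [338. 208.] n 281 h 20 rect c (355.0,7.5) size 56x58 ang 31.6 rgb [197. 134. 155.]
side px [205. 223.] n 1152 h 31 rect c (617.0,263.0) size 112x116 ang 31.6 rgb [177. 176. 173.]
side px [ 58. 260.] n 1958 h 8 rect c (848.6,548.5) size 160x224 ang 19.9 rgb [242. 242. 239.]
side px [287. 236.] n 367 h 16 rect c (409.2,171.1) size 61x48 ang 7.5 rgb [81. 75. 71.]
side px [276. 277.] n 205 h 16 rect c (345.7,300.5) size 39x39 ang 32.9 rgb [134. 132. 131.]
side px [186. 300.] n 1288 h 42 rect c (464.6,477.9) size 97x100 ang 50.2 rgb [183. 177. 171.]
```

Call:
servo_tool(commands=[{"dp": [19,43,0],"twist": [0,0,0],"gripper": 0},{"dp": [19,43,0],"twist": [0,0,0],"gripper": 0},{"dp": [19,43,0],"twist": [0,0,0],"gripper": 0},{"dp": [19,43,0],"twist": [0,0,0],"gripper": 0},{"dp": [19,43,0],"twist": [0,0,0],"gripper": 0},{"dp": [19,43,0],"twist": [0,0,0],"gripper": 0},{"dp": [19,43,0],"twist": [0,0,0],"gripper": 0},{"dp": [19,43,0],"twist": [0,0,0],"gripper": 0},{"dp": [19,43,0],"twist": [0,0,0],"gripper": 0},{"dp": [19,43,0],"twist": [0,0,0],"gripper": 0},{"dp": [19,43,0],"twist": [0,0,0],"gripper": 0},{"dp": [19,43,0],"twist": [0,0,0],"gripper": 0}])

```text
clock: 1.3
tool_pos: [424.2, -75.6, 214.6]
orientation: [0.0, 0.987, 0.159, 0.0]
contact_force: [0.7, -0.1, -0.3]
finger_gap: 92.2
```

Call:
servo_tool(commands=[{"dp": [19,43,0],"twist": [0,0,0],"gripper": 0},{"dp": [19,43,0],"twist": [0,0,0],"gripper": 0},{"dp": [0,0,0],"twist": [0,0,0],"gripper": 0},{"dp": [0,0,0],"twist": [0,0,0],"gripper": 0}])

```text
clock: 1.7
tool_pos: [461.7, 9.4, 214.2]
orientation: [0.0, 0.987, 0.16, -0.001]
contact_force: [-0.4, 0.1, -0.5]
finger_gap: 91.8
```

Run:
```python
from h import *
s=arm.state();print(s['tool_pos'],s['orientation'],s['q'],s['clock'])
f=grab('wrist');save(f,'w1');print(np.linalg.inv(f['camera_from_world']).round(3),f['camera_matrix'][0])
parts(f)
```

```text
[461.66494104   9.3883504  214.21787936] [ 4.52193521e-05  9.87086876e-01  1.60184972e-01 -5.21871690e-04] [ 1.72705350e-02  9.63285403e-02  1.96839811e+00 -2.71161679e-04
  1.07788607e+00  1.26643917e+00] 1.7
[[ 3.16000e-01  9.07000e-01  2.79000e-01  5.40537e+02]
 [-9.49000e-01  3.02000e-01  9.30000e-02  3.61920e+01]
 [ 0.00000e+00 -2.94000e-01  9.56000e-01  3.85349e+02]
 [ 0.00000e+00  0.00000e+00  0.00000e+00  1.00000e+00]] [278.91109266   0.         321.43940414]
wrist px [158.  18.] n 3751 h 31 rect c (587.6,241.4) size 41x110 ang 29.0 rgb [196. 196. 195.]
wrist px [377.  56.] n 10914 h 21 rect c (632.8,-4.6) size 104x171 ang 78.2 rgb [199. 198. 194.]
wrist px [ 2. 68.] n 202 h 11 rect c (468.6,428.6) size 48x7 ang 0.5 rgb [115. 105. 100.]
wrist px [555. 142.] n 14582 h 21 rect c (598.3,-263.2) size 174x175 ang 13.2 rgb [211. 210. 210.]
wrist px [200. 174.] n 1885 h 15 rect c (411.4,168.9) size 60x47 ang 8.7 rgb [95. 88. 84.]
wrist px [315. 175.] n 1435 h 19 rect c (462.6,19.3) size 56x57 ang 17.3 rgb [128. 126. 126.]
wrist px [ 98. 188.] n 817 h 15 rect c (348.7,299.3) size 40x41 ang 18.8 rgb [133. 131. 132.]
wrist px [625. 233.] n 1108 h 46 rect c (515.1,-419.2) size 37x8 ang 29.4 rgb [60. 61. 62.]
wrist px [303. 244.] n 1226 h 19 rect c (358.2,4.5) size 56x57 ang 18.3 rgb [203. 145. 168.]
wrist px [409. 234.] n 70 h 41 rect c (425.6,-141.8) size 5x1 ang 72.2 rgb [61. 59. 58.]
wrist px [482. 284.] n 198 h 14 rect c (377.1,-284.3) size 9x39 ang 46.5 rgb [147. 144. 144.]
wrist px [619. 292.] n 1100 h 27 rect c (447.4,-460.0) size 8x65 ang 23.6 rgb [192. 190. 190.]
wrist px [422. 364.] n 1501 h 21 rect c (217.8,-232.0) size 18x94 ang 63.9 rgb [147.  89.  55.]
```

View pics/w1.png

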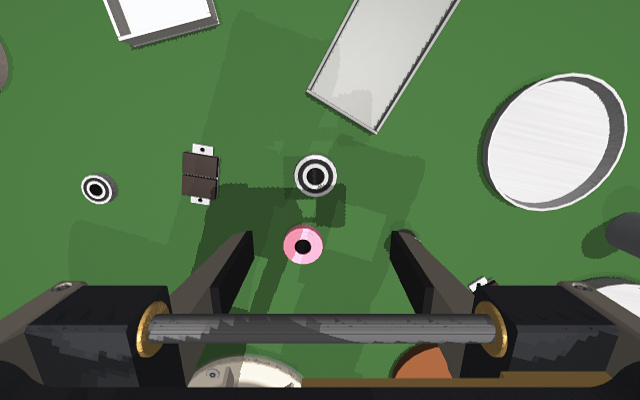

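The wrist view confirms this: large bearing (315,175), pad_a (200,174), small bearing (97,189), dish (555,142). It agrees with the average of the two fixed views, so I'm grasping the large bearing.

Call:
servo_tool(commands=[{"dp": [1,9.5,-40],"twist": [0,0,0],"gripper": 0},{"dp": [0,0,-45],"twist": [0,0,0],"gripper": 0},{"dp": [0,0,-45],"twist": [0,0,0],"gripper": 0},{"dp": [0,0,-40],"twist": [0,0,0],"gripper": 0},{"dp": [0,0,-25],"twist": [0,0,0],"gripper": 0},{"dp": [0,0,-16],"twist": [0,0,0],"gripper": 0.0},{"dp": [0,0,0],"twist": [0,0,0],"gripper": 0},{"dp": [0,0,0],"twist": [0,0,0],"gripper": 0.5},{"dp": [0,0,0],"twist": [0,0,0],"gripper": 0.6},{"dp": [0,0,0],"twist": [0,0,0],"gripper": 0.8},{"dp": [0,0,0],"twist": [0,0,0],"gripper": 0.8},{"dp": [0,0,0],"twist": [0,0,0],"gripper": 0.8}])

```text
clock: 2.95
tool_pos: [463.1, 18.0, 4.1]
orientation: [0.0, 0.987, 0.159, 0.0]
contact_force: [-1.3, -1.0, 4.3]
finger_gap: 57.3
```

Call:
servo_tool(commands=[{"dp": [0,0,35],"twist": [0,0,0],"gripper": 0.8},{"dp": [0,0,35],"twist": [0,0,0],"gripper": 0.8},{"dp": [21,-34,0],"twist": [0,0,0],"gripper": 0.8},{"dp": [21,-34,0],"twist": [0,0,0],"gripper": 0.8},{"dp": [21,-34,0],"twist": [0,0,0],"gripper": 0.8},{"dp": [21,-34,0],"twist": [0,0,0],"gripper": 0.8},{"dp": [21,-34,0],"twist": [0,0,0],"gripper": 0.8},{"dp": [21,-34,0],"twist": [0,0,0],"gripper": 0.8},{"dp": [20,-34,0],"twist": [0,0,0],"gripper": 0.8},{"dp": [20,-33,0],"twist": [0,0,0],"gripper": 0.8},{"dp": [0,0,0],"twist": [0,0,0],"gripper": 0.8},{"dp": [0,0,0],"twist": [0,0,0],"gripper": 0.8}])

```text
clock: 4.15
tool_pos: [628.3, -253.3, 72.9]
orientation: [-0.0, 0.987, 0.158, -0.001]
contact_force: [-0.4, 0.8, -2.1]
finger_gap: 57.0
```

Call:
servo_tool(commands=[{"dp": [0,0,-30],"twist": [0,0,0],"gripper": 0.8},{"dp": [0,0,-20],"twist": [0,0,0],"gripper": 0.8},{"dp": [0,0,-10],"twist": [0,0,0],"gripper": 0.8},{"dp": [0,0,-4],"twist": [0,0,0],"gripper": 0.8},{"dp": [0,0,0],"twist": [0,0,0],"gripper": 0.8},{"dp": [0,0,0],"twist": [0,0,0],"gripper": 0.8}])

```text
clock: 4.75
tool_pos: [629.5, -253.0, 10.6]
orientation: [0.0, 0.987, 0.159, 0.001]
contact_force: [0.7, 0.1, -2.0]
finger_gap: 56.9
```

Call:
servo_tool(commands=[{"dp": [0,0,-2],"twist": [0,0,0],"gripper": 0.8},{"dp": [0,0,0],"twist": [0,0,0],"gripper": 0.27},{"dp": [0,0,0],"twist": [0,0,0],"gripper": 0.27},{"dp": [0,0,0],"twist": [0,0,0],"gripper": 0.27},{"dp": [0,0,30],"twist": [0,0,0],"gripper": 0.27},{"dp": [0,0,40],"twist": [0,0,0],"gripper": 0.2},{"dp": [0,0,40],"twist": [0,0,0],"gripper": 0.2},{"dp": [-21,42,0],"twist": [0,0,0],"gripper": 0.2},{"dp": [-21,42,0],"twist": [0,0,0],"gripper": 0.2},{"dp": [-21,42,0],"twist": [0,0,0],"gripper": 0.2},{"dp": [-21,42,0],"twist": [0,0,0],"gripper": 0.2},{"dp": [-21,42,0],"twist": [0,0,0],"gripper": 0.2}])

```text
clock: 5.95
tool_pos: [523.0, -41.7, 117.9]
orientation: [0.0, 0.987, 0.158, 0.0]
contact_force: [0.4, 1.1, 0.1]
finger_gap: 73.6
```

Call:
servo_tool(commands=[{"dp": [-22,43,0],"twist": [0,0,0],"gripper": 0.2},{"dp": [-22,43,0],"twist": [0,0,0],"gripper": 0.2},{"dp": [-22,43,0],"twist": [0,0,0],"gripper": 0.2},{"dp": [-22,43,0],"twist": [0,0,0],"gripper": 0.2},{"dp": [-22,43,0],"twist": [0,0,0],"gripper": 0.2},{"dp": [-22,43,0],"twist": [0,0,0],"gripper": 0.2},{"dp": [-22,43,0],"twist": [0,0,0],"gripper": 0.2},{"dp": [-21,41,0],"twist": [0,0,0],"gripper": 0.2},{"dp": [0,0,0],"twist": [0,0,0],"gripper": 0.2},{"dp": [0,0,0],"twist": [0,0,0],"gripper": 0.2}])

```text
clock: 6.95
tool_pos: [348.4, 299.7, 117.7]
orientation: [0.0, 0.987, 0.16, 0.0]
contact_force: [0.7, -0.2, -0.6]
finger_gap: 73.4
```

Run:
```python
from h import *
s=arm.state();print(s['tool_pos'],s['q'],s['clock'])
f=grab('wrist');save(f,'w2');parts(f)
f=grab('scene');save(f,'s2')
f=grab('side');save(f,'d2')
a=cv2.imread('pics/s2.png')[210:290,230:360];b=cv2.imread('pics/d2.png')[110:165,270:380]
cv2.imwrite('pics/c2.png',np.hstack([cv2.resize(a,(400,300)),cv2.resize(b,(400,300))]))
```

```text
[348.42867977 299.68479981 117.74190338] [ 7.07225580e-01  2.25724732e-01  2.06697777e+00 -2.70643585e-04
  8.48635206e-01  1.95634060e+00] 6.95
wrist px [166.  36.] n 5426 h 42 rect c (443.1,468.1) size 49x99 ang 18.1 rgb [196. 191. 188.]
wrist px [462. 178.] n 3409 h 15 rect c (411.1,169.4) size 60x47 ang 8.9 rgb [113. 104. 100.]
wrist px [321. 198.] n 1251 h 15 rect c (348.4,300.2) size 41x40 ang 44.1 rgb [113. 112. 112.]
wrist px [235. 278.] n 3594 h 194 rect c (343.8,345.3) size 14x7 ang 74.2 rgb [62. 58. 55.]
wrist px [408. 278.] n 3589 h 195 rect c (371.4,261.5) size 7x14 ang 55.3 rgb [62. 58. 55.]
wrist px [573. 266.] n 1997 h 19 rect c (361.8,6.4) size 49x58 ang 21.3 rgb [187. 154. 170.]
wrist px [222. 349.] n 65 h 200 rect c (327.8,336.1) size 7x1 ang 15.9 rgb [76. 73. 66.]
wrist px [421. 349.] n 65 h 200 rect c (353.5,259.0) size 8x1 ang 21.7 rgb [77. 72. 66.]
```

View pics/c2.png

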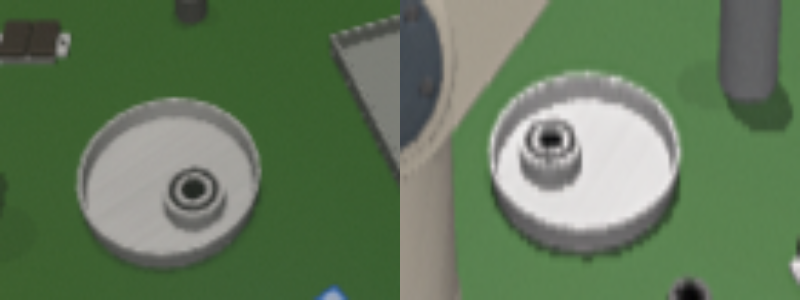

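The large bearing lies flat in the dish, at (195,190) in the left half of the crop. Now the small bearing.

Call:
servo_tool(commands=[{"dp": [0,0,-40],"twist": [0,0,0],"gripper": 0.2},{"dp": [0,0,-40],"twist": [0,0,0],"gripper": 0.2},{"dp": [0,0,-25],"twist": [0,0,0],"gripper": 0.2},{"dp": [0,0,-9],"twist": [0,0,0],"gripper": 0.2},{"dp": [0,0,0],"twist": [0,0,0],"gripper": 0.2},{"dp": [0,0,0],"twist": [0,0,0],"gripper": 0.5},{"dp": [0,0,0],"twist": [0,0,0],"gripper": 0.9},{"dp": [0,0,0],"twist": [0,0,0],"gripper": 0.9},{"dp": [0,0,0],"twist": [0,0,0],"gripper": 0.9},{"dp": [0,0,0],"twist": [0,0,0],"gripper": 0.9}])

```text
clock: 8.1
tool_pos: [349.3, 299.4, 4.3]
orientation: [-0.0, 0.987, 0.159, 0.001]
contact_force: [-0.3, -1.4, 7.3]
finger_gap: 40.9
```

Call:
servo_tool(commands=[{"dp": [0,0,35],"twist": [0,0,0],"gripper": 0.9},{"dp": [0,0,45],"twist": [0,0,0],"gripper": 0.9},{"dp": [15,-41,0],"twist": [0,0,0],"gripper": 0.9},{"dp": [15,-41,0],"twist": [0,0,0],"gripper": 0.9},{"dp": [15,-41,0],"twist": [0,0,0],"gripper": 0.9},{"dp": [15,-41,0],"twist": [0,0,0],"gripper": 0.9},{"dp": [15,-41,0],"twist": [0,0,0],"gripper": 0.9},{"dp": [15,-41,0],"twist": [0,0,0],"gripper": 0.9},{"dp": [15,-41,0],"twist": [0,0,0],"gripper": 0.9},{"dp": [15,-41,0],"twist": [0,0,0],"gripper": 0.9},{"dp": [16,-41,0],"twist": [0,0,0],"gripper": 0.9},{"dp": [16,-41,0],"twist": [0,0,0],"gripper": 0.9}])

```text
clock: 9.3
tool_pos: [501.2, -112.8, 83.8]
orientation: [-0.0, 0.987, 0.159, 0.0]
contact_force: [1.0, 0.2, -1.1]
finger_gap: 40.5
```

Call:
servo_tool(commands=[{"dp": [16,-41,0],"twist": [0,0,0],"gripper": 0.9},{"dp": [16,-41,0],"twist": [0,0,0],"gripper": 0.9},{"dp": [16,-41,0],"twist": [0,0,0],"gripper": 0.9},{"dp": [15,-41,0],"twist": [0,0,0],"gripper": 0.9},{"dp": [0,0,0],"twist": [0,0,0],"gripper": 0.9},{"dp": [0,0,0],"twist": [0,0,0],"gripper": 0.9}])

```text
clock: 9.9
tool_pos: [563.4, -275.4, 83.2]
orientation: [-0.0, 0.987, 0.158, -0.0]
contact_force: [0.2, -0.1, -0.6]
finger_gap: 40.7
```

Call:
servo_tool(commands=[{"dp": [0,0,-35],"twist": [0,0,0],"gripper": 0.9},{"dp": [0,0,-25],"twist": [0,0,0],"gripper": 0.9},{"dp": [0,0,-12],"twist": [0,0,0],"gripper": 0.9},{"dp": [0,0,-3],"twist": [0,0,0],"gripper": 0.9},{"dp": [0,0,0],"twist": [0,0,0],"gripper": 0.9},{"dp": [0,0,0],"twist": [0,0,0],"gripper": 0.43},{"dp": [0,0,0],"twist": [0,0,0],"gripper": 0.43},{"dp": [0,0,0],"twist": [0,0,0],"gripper": 0.43}])

```text
clock: 10.7
tool_pos: [564.3, -275.1, 9.2]
orientation: [0.0, 0.987, 0.159, 0.0]
contact_force: [0.4, 0.7, 0.5]
finger_gap: 52.2
```

Call:
servo_tool(commands=[{"dp": [0,0,30],"twist": [0,0,0],"gripper": 0.43},{"dp": [0,0,40],"twist": [0,0,0],"gripper": 0.2},{"dp": [0,0,40],"twist": [0,0,0],"gripper": 0.2},{"dp": [-14,40,0],"twist": [0,0,-2],"gripper": 0.2},{"dp": [-14,40,0],"twist": [0,0,-2],"gripper": 0.2},{"dp": [-14,40,0],"twist": [0,0,-2],"gripper": 0.2},{"dp": [-14,40,0],"twist": [0,0,-2],"gripper": 0.2},{"dp": [-14,40,0],"twist": [0,0,-1.5],"gripper": 0.2},{"dp": [-14,40,0],"twist": [0,0,0],"gripper": 0.2},{"dp": [-14,40,0],"twist": [0,0,0],"gripper": 0.2},{"dp": [-14,40,0],"twist": [0,0,0],"gripper": 0.2},{"dp": [-14,40,0],"twist": [0,0,0],"gripper": 0.2}])

```text
clock: 11.9
tool_pos: [437.4, 86.4, 119.1]
orientation: [-0.0, 0.997, 0.076, 0.001]
contact_force: [-0.1, -0.2, -0.1]
finger_gap: 73.3
```

Call:
servo_tool(commands=[{"dp": [-13,42,0],"twist": [0,0,0],"gripper": 0.2},{"dp": [-13,42,0],"twist": [0,0,0],"gripper": 0.2},{"dp": [0,0,0],"twist": [0,0,0],"gripper": 0.2},{"dp": [0,0,0],"twist": [0,0,0],"gripper": 0.2}])

```text
clock: 12.3
tool_pos: [411.8, 169.8, 118.9]
orientation: [0.0, 0.997, 0.078, 0.0]
contact_force: [0.4, 0.0, 0.2]
finger_gap: 73.8
```

Run:
```python
from h import *
s=arm.state();print(s['tool_pos'],s['q'],s['clock'])
f=grab('wrist');save(f,'w3');parts(f)
f=grab('scene');save(f,'s3')
f=grab('side');save(f,'d3')
a=cv2.imread('pics/s3.png')[210:290,230:360];b=cv2.imread('pics/d3.png')[110:165,270:380]
cv2.imwrite('pics/c3.png',np.vstack([np.hstack([cv2.resize(a,(400,250)),cv2.resize(b,(400,250))]),cv2.resize(cv2.imread('pics/w3.png')[:270],(800,338))]))
```

```text
[411.75436126 169.75209786 118.87336033] [ 3.87854987e-01  2.03119007e-01  2.09441441e+00 -3.11631194e-04
  8.43427246e-01  1.80294534e+00] 12.3
wrist px [245.  14.] n 2433 h 32 rect c (571.1,257.4) size 26x66 ang 31.5 rgb [184. 184. 182.]
wrist px [542.  43.] n 11218 h 21 rect c (591.2,4.2) size 105x87 ang 78.3 rgb [176. 176. 172.]
wrist px [32. 96.] n 5330 h 42 rect c (463.0,440.1) size 28x89 ang 82.1 rgb [169. 160. 156.]
wrist px [322. 195.] n 2994 h 15 rect c (411.2,169.1) size 60x46 ang 8.7 rgb [86. 79. 76.]
wrist px [611. 249.] n 2209 h 61 rect c (404.7,-124.4) size 32x13 ang 20.6 rgb [59. 58. 58.]
wrist px [235. 277.] n 3568 h 195 rect c (414.4,215.1) size 14x8 ang 62.1 rgb [61. 57. 54.]
wrist px [427. 272.] n 5674 h 193 rect c (427.3,128.2) size 9x16 ang 49.4 rgb [113.  98. 103.]
wrist px [223. 348.] n 47 h 200 rect c (396.5,209.1) size 6x1 ang 7.7 rgb [75. 72. 65.]
wrist px [420. 348.] n 47 h 200 rect c (409.7,128.8) size 6x1 ang 11.8 rgb [75. 71. 65.]
```

View pics/c3.png

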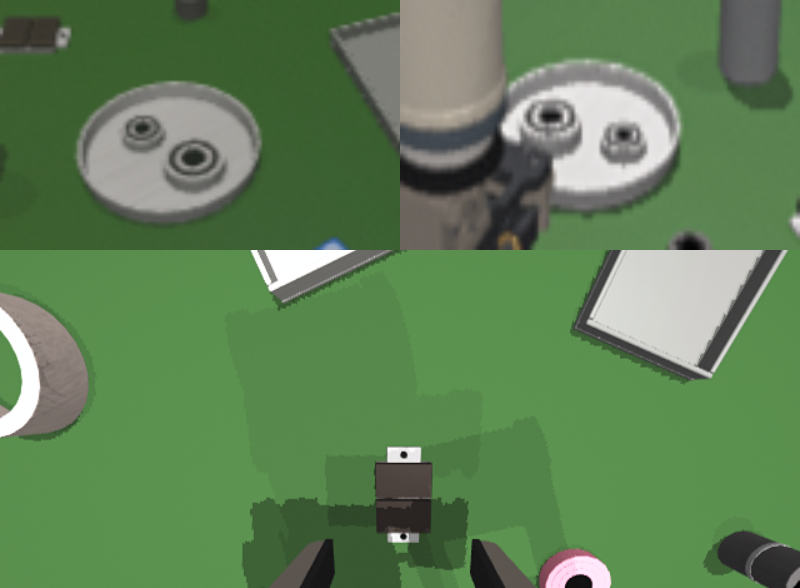

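Both bearings lie flat and apart in the dish, and pad_a (404,495) is square to the jaws.

Call:
servo_tool(commands=[{"dp": [0,0,-40],"twist": [0,0,0],"gripper": 0.2},{"dp": [0,0,-40],"twist": [0,0,0],"gripper": 0.2},{"dp": [0,0,-25],"twist": [0,0,0],"gripper": 0.2},{"dp": [0,0,-9],"twist": [0,0,0],"gripper": 0.2},{"dp": [0,0,0],"twist": [0,0,0],"gripper": 0.2},{"dp": [0,0,0],"twist": [0,0,0],"gripper": 0.5},{"dp": [0,0,0],"twist": [0,0,0],"gripper": 0.9},{"dp": [0,0,0],"twist": [0,0,0],"gripper": 0.9},{"dp": [0,0,0],"twist": [0,0,0],"gripper": 0.9},{"dp": [0,0,0],"twist": [0,0,0],"gripper": 0.9}])

```text
clock: 13.45
tool_pos: [412.6, 169.3, 5.5]
orientation: [-0.0, 0.997, 0.077, 0.001]
contact_force: [0.6, -1.2, 7.9]
finger_gap: 45.2
```

Call:
servo_tool(commands=[{"dp": [0,0,45],"twist": [0,0,0],"gripper": 0.9},{"dp": [0,0,50],"twist": [0,0,0],"gripper": 0.9},{"dp": [32,-21,0],"twist": [0,0,-4],"gripper": 0.9},{"dp": [32,-21,0],"twist": [0,0,-4],"gripper": 0.9},{"dp": [32,-21,0],"twist": [0,0,-4],"gripper": 0.9},{"dp": [32,-21,0],"twist": [0,0,-4],"gripper": 0.9},{"dp": [32,-21,0],"twist": [0,0,-4.3],"gripper": 0.9},{"dp": [32,-21,0],"twist": [0,0,0],"gripper": 0.9},{"dp": [32,-21,0],"twist": [0,0,0],"gripper": 0.9},{"dp": [32,-21,0],"twist": [0,0,0],"gripper": 0.9},{"dp": [32,-20,0],"twist": [0,0,0],"gripper": 0.9},{"dp": [0,0,0],"twist": [0,0,0],"gripper": 0.9}])

```text
clock: 14.65
tool_pos: [703.5, -21.5, 99.8]
orientation: [0.0, 0.995, -0.101, 0.002]
contact_force: [-1.1, -0.9, -0.6]
finger_gap: 45.3
```

Call:
servo_tool(commands=[{"dp": [0,0,0],"twist": [0,0,0],"gripper": 0.9},{"dp": [0,0,0],"twist": [0,0,0],"gripper": 0.9}])

```text
clock: 14.85
tool_pos: [698.6, -18.4, 99.3]
orientation: [-0.0, 0.995, -0.1, -0.001]
contact_force: [0.0, 0.5, -1.1]
finger_gap: 45.4
```

Run:
```python
from h import *
s=arm.state();print(s['tool_pos'],s['q'],s['clock'])
f=grab('wrist');save(f,'w4');parts(f)
# rim-only fit of tray
P=world(f); im=f['frame'].astype(int); m=(P[...,2]>17)&(P[...,2]<26)&(abs(P[...,0]-652)<120)&(abs(P[...,1]+9)<90)
print(cv2.minAreaRect(P[m][:,:2].astype(np.float32)), m.sum())
m=(P[...,2]>80)&(P[...,2]<125)&(np.hypot(P[...,0]-701,P[...,1]+18)<60); t=P[m];print(np.percentile(t[:,2],[5,50,95]),cv2.minAreaRect(t[:,:2].astype(np.float32)))
```

```text
[698.61256477 -18.44980631  99.25986956] [-2.86460157e-02  5.78733032e-01  1.54897552e+00  2.21007686e-04
  1.01544630e+00  1.74306512e+00] 14.85
wrist px [561.  16.] n 3601 h 54 rect c (806.4,-231.3) size 57x18 ang 78.3 rgb [ 53.  82. 127.]
wrist px [164.  45.] n 5957 h 29 rect c (853.2,62.3) size 99x22 ang 74.9 rgb [229. 221. 116.]
wrist px [321. 242.] n 24251 h 197 rect c (724.9,-23.3) size 106x11 ang 78.4 rgb [86. 83. 81.]
wrist px [570. 242.] n 18520 h 192 rect c (711.2,-95.7) size 22x16 ang 54.0 rgb [182. 180. 180.]
wrist px [ 86. 289.] n 3981 h 198 rect c (738.5,45.0) size 34x11 ang 80.5 rgb [134. 131. 128.]
wrist px [ 97. 363.] n 1649 h 199 rect c (716.5,58.5) size 3x24 ang 79.1 rgb [91. 88. 84.]
wrist px [247. 359.] n 590 h 199 rect c (708.0,7.4) size 1x19 ang 78.2 rgb [46. 44. 41.]
wrist px [396. 359.] n 587 h 199 rect c (696.9,-44.9) size 1x19 ang 79.1 rgb [46. 43. 41.]
wrist px [549. 365.] n 1371 h 200 rect c (684.6,-95.3) size 3x24 ang 77.1 rgb [64. 60. 55.]
((667.6543579101562, -11.58563232421875), (104.21037292480469, 178.36322021484375), 78.196044921875) 1427
[ 99.52389102 107.77858475 116.36787232] ((697.4773559570312, -17.80038070678711), (71.21992492675781, 83.07672119140625), 42.68922424316406)
```

View pics/w4.png

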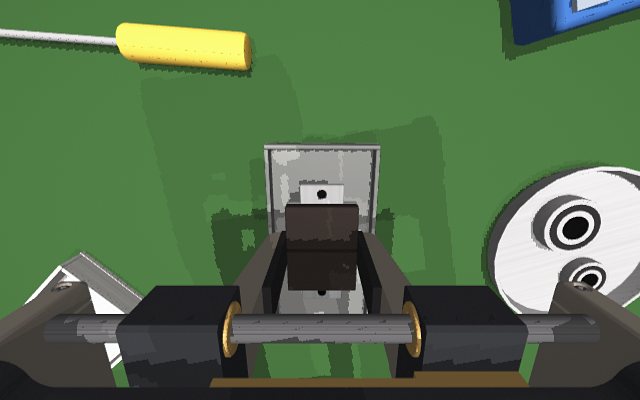

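Pad_a (322,245) is centred across the tray to within 0.5 mm, with its yaw within 0.5°. Lowering it.

Call:
servo_tool(commands=[{"dp": [3,-0.5,-30],"twist": [0,0,0],"gripper": 0.9},{"dp": [0,0,-30],"twist": [0,0,0],"gripper": 0.9},{"dp": [0,0,-18],"twist": [0,0,0],"gripper": 0.9},{"dp": [0,0,-8],"twist": [0,0,0],"gripper": 0.9},{"dp": [0,0,-2],"twist": [0,0,0],"gripper": 0.9},{"dp": [0,0,0],"twist": [0,0,0],"gripper": 0.9},{"dp": [0,0,0],"twist": [0,0,0],"gripper": 0.9}])

```text
clock: 15.6
tool_pos: [703.8, -19.5, 12.9]
orientation: [-0.0, 0.995, -0.1, 0.001]
contact_force: [0.2, -0.3, -0.7]
finger_gap: 45.5
```

Call:
servo_tool(commands=[{"dp": [0,0,-3],"twist": [0,0,0],"gripper": 0.9},{"dp": [0,0,0],"twist": [0,0,0],"gripper": 0.9},{"dp": [0,0,0],"twist": [0,0,0],"gripper": 0.45},{"dp": [0,0,0],"twist": [0,0,0],"gripper": 0.45},{"dp": [0,0,0],"twist": [0,0,0],"gripper": 0.45},{"dp": [0,0,0],"twist": [0,0,0],"gripper": 0.45}])

```text
clock: 16.2
tool_pos: [702.8, -19.5, 8.5]
orientation: [-0.0, 0.995, -0.101, -0.0]
contact_force: [0.5, -0.5, -0.0]
finger_gap: 50.4
```

Call:
servo_tool(commands=[{"dp": [0,0,20],"twist": [0,0,0],"gripper": 0.45},{"dp": [0,0,45],"twist": [0,0,0],"gripper": 0.2},{"dp": [0,0,45],"twist": [0,0,0],"gripper": 0.2},{"dp": [-30,-25.5,5],"twist": [0,0,6],"gripper": 0.2},{"dp": [-30,-25.5,5],"twist": [0,0,6],"gripper": 0.2},{"dp": [-30,-25.5,5],"twist": [0,0,6],"gripper": 0.2},{"dp": [-30,-25.5,5],"twist": [0,0,6],"gripper": 0.2},{"dp": [-30,-25.5,0],"twist": [0,0,6],"gripper": 0.2},{"dp": [-30,-25.5,0],"twist": [0,0,6],"gripper": 0.2},{"dp": [-30,-25.5,0],"twist": [0,0,6],"gripper": 0.2},{"dp": [-30,-25.5,0],"twist": [0,0,6],"gripper": 0.2},{"dp": [-30,-25.5,0],"twist": [0,0,6],"gripper": 0.2}])

```text
clock: 17.4
tool_pos: [431.6, -249.8, 138.7]
orientation: [0.0, 0.931, 0.364, 0.0]
contact_force: [0.3, -0.4, 1.1]
finger_gap: 73.8
```

Call:
servo_tool(commands=[{"dp": [-30,-25.5,0],"twist": [0,0,6],"gripper": 0.2},{"dp": [-30,-25.5,0],"twist": [0,0,6],"gripper": 0.2},{"dp": [0,0,0],"twist": [0,0,0],"gripper": 0.2},{"dp": [0,0,0],"twist": [0,0,0],"gripper": 0.2},{"dp": [0,0,0],"twist": [0,0,0],"gripper": 0.2}])

```text
clock: 17.9
tool_pos: [373.5, -299.7, 138.7]
orientation: [0.0, 0.889, 0.457, 0.0]
contact_force: [-0.5, -0.7, 0.7]
finger_gap: 73.8
```

Run:
```python
from h import *
s=arm.state();print(s['tool_pos'],s['orientation'],s['q'],s['clock'])
f=grab('wrist');save(f,'w5');parts(f)
f=grab('scene');save(f,'s5');parts(f)
f=grab('side');save(f,'d5')
a=cv2.imread('pics/s5.png')[200:280,310:440];b=cv2.imread('pics/d5.png')[140:205,215:320]
cv2.imwrite('pics/c5.png',np.vstack([np.hstack([cv2.resize(a,(400,250)),cv2.resize(b,(400,250))]),cv2.resize(cv2.imread('pics/w5.png')[:270],(800,338))]))
```

```text
[ 373.49027872 -299.7479201   138.66549835] [9.32486802e-05 8.89411070e-01 4.57108200e-01 1.80433625e-04] [-6.79622510e-01  2.21819495e-01  2.01134597e+00  3.22941275e-04
  9.08110688e-01 -5.85070634e-02] 17.9
wrist px [244.  28.] n 2454 h 63 rect c (408.4,-138.5) size 32x35 ang 53.9 rgb [73. 71. 72.]
wrist px [494.  54.] n 19024 h 22 rect c (579.7,-290.6) size 108x176 ang 54.8 rgb [201. 200. 200.]
wrist px [314. 203.] n 2555 h 15 rect c (357.8,-307.4) size 60x46 ang 57.2 rgb [71. 65. 62.]
wrist px [565. 245.] n 10418 h 164 rect c (515.0,-420.9) size 29x12 ang 46.7 rgb [67. 68. 69.]
wrist px [207. 256.] n 7715 h 194 rect c (343.0,-272.6) size 14x27 ang 3.3 rgb [107.  69.  47.]
wrist px [387. 279.] n 6365 h 195 rect c (408.4,-319.1) size 27x14 ang 14.7 rgb [153. 151. 151.]
wrist px [371. 361.] n 3567 h 24 rect c (245.7,-487.1) size 75x12 ang 83.7 rgb [218. 216. 216.]
scene px [436. 165.] n 437 h 41 rect c (472.2,471.0) size 95x98 ang 57.9 rgb [147. 140. 128.]
scene px [229. 195.] n 493 h 191 rect c (387.1,-296.1) size 21x105 ang 44.2 rgb [80. 60. 42.]
scene px [319. 191.] n 158 h 18 r
[... 310 characters left out ...]
2x31 ang 80.8 rgb [58. 60. 54.]
scene px [367. 240.] n 1201 h 20 rect c (654.8,-11.8) size 105x214 ang 78.2 rgb [94. 96. 89.]
scene px [189. 242.] n 3025 h 168 rect c (529.5,-443.9) size 52x53 ang 71.6 rgb [130. 129. 125.]
scene px [240. 220.] n 212 h 15 rect c (361.4,-309.4) size 58x49 ang 55.6 rgb [53. 52. 45.]
scene px [285. 258.] n 1382 h 21 rect c (601.2,-265.5) size 171x177 ang 70.1 rgb [130. 129. 125.]
scene px [433. 265.] n 407 h 29 rect c (857.1,59.3) size 97x22 ang 76.0 rgb [184. 174.  32.]
scene px [322. 326.] n 4241 h 56 rect c (874.3,-302.9) size 114x194 ang 5.5 rgb [112. 130. 156.]
scene px [184. 359.] n 5083 h 92 rect c (801.9,-621.2) size 124x151 ang 17.2 rgb [180. 135.  80.]
```

View pics/c5.png

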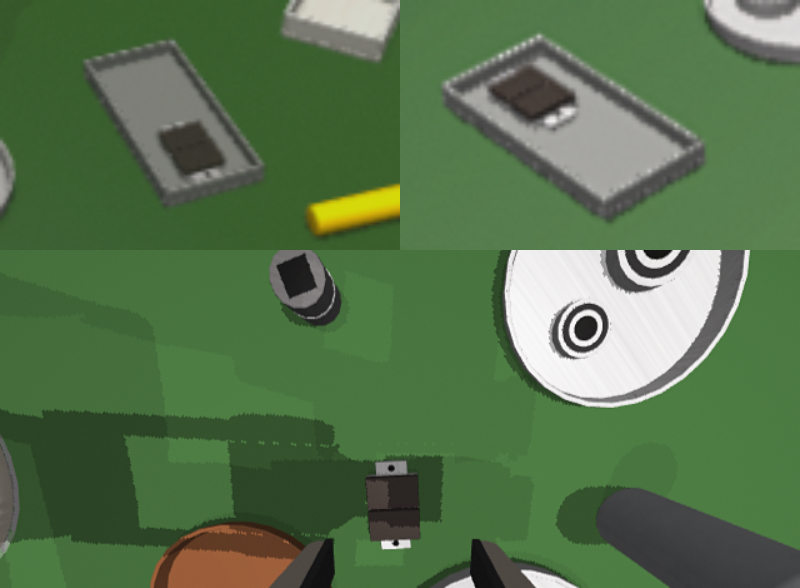

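Run:
```python
from h import *
f=grab('wrist'); P=world(f); im=f['frame'].astype(int)
c=np.array([357.8,-307.4]); j=np.array([np.cos(np.radians(-32.8)),np.sin(np.radians(-32.8))])
d=P[...,:2]-c; u=d@j; w=d@np.array([-j[1],j[0]])
for lo,hi in [(-110,-28),(28,110)]:
    m=(P[...,2]>6)&(P[...,2]<60)&(u>lo)&(u<hi)&(abs(w)<28)
    print(m.sum(), np.percentile(abs(u[m]),[0,5,50]) if m.any() else '', P[...,2][m].max() if m.any() else '')
```

```text
133 [ 90.42192258  93.08487583 101.26310121] 23.257749485412603
0
```

Pad_a lies flat in the far half of the tray, and nothing stands within 90 mm of pad_b along the jaw line. Grasping pad_b.

Call:
servo_tool(commands=[{"dp": [-15.5,-7.5,-30],"twist": [0,0,2.8],"gripper": 0.28},{"dp": [0,0,-40],"twist": [0,0,0],"gripper": 0.28},{"dp": [0,0,-30],"twist": [0,0,0],"gripper": 0.28},{"dp": [0,0,-22],"twist": [0,0,0],"gripper": 0.28},{"dp": [0,0,-11],"twist": [0,0,0],"gripper": 0.28},{"dp": [0,0,0],"twist": [0,0,0],"gripper": 0.28},{"dp": [0,0,0],"twist": [0,0,0],"gripper": 0.5},{"dp": [0,0,0],"twist": [0,0,0],"gripper": 0.9},{"dp": [0,0,0],"twist": [0,0,0],"gripper": 0.9},{"dp": [0,0,0],"twist": [0,0,0],"gripper": 0.9}])

```text
clock: 19.1
tool_pos: [358.1, -308.1, 6.6]
orientation: [0.001, 0.878, 0.479, 0.0]
contact_force: [-0.4, 0.9, 7.7]
finger_gap: 45.4
```

Call:
servo_tool(commands=[{"dp": [0,0,45],"twist": [0,0,0],"gripper": 0.9},{"dp": [0,0,48],"twist": [0,0,0],"gripper": 0.9},{"dp": [24.5,31,0],"twist": [0,0,-6.9],"gripper": 0.9},{"dp": [24.5,31,0],"twist": [0,0,-6.9],"gripper": 0.9},{"dp": [24.5,31,0],"twist": [0,0,-6.9],"gripper": 0.9},{"dp": [24.5,31,0],"twist": [0,0,-6.9],"gripper": 0.9},{"dp": [24.5,31,0],"twist": [0,0,-6.9],"gripper": 0.9},{"dp": [24.5,31,0],"twist": [0,0,-6.9],"gripper": 0.9},{"dp": [24.5,31,0],"twist": [0,0,-6.9],"gripper": 0.9},{"dp": [24.5,31,0],"twist": [0,0,-6.9],"gripper": 0.9},{"dp": [24.5,31,0],"twist": [0,0,-6.9],"gripper": 0.9},{"dp": [24.5,31,0],"twist": [0,0,-6.7],"gripper": 0.9}])

```text
clock: 20.3
tool_pos: [603.0, 3.9, 98.8]
orientation: [0.0, 0.995, -0.103, 0.0]
contact_force: [0.1, -1.2, -1.8]
finger_gap: 45.4
```

Call:
servo_tool(commands=[{"dp": [0,0,0],"twist": [0,0,0],"gripper": 0.9},{"dp": [0,0,0],"twist": [0,0,0],"gripper": 0.9},{"dp": [0,0,0],"twist": [0,0,0],"gripper": 0.9}])

```text
clock: 20.6
tool_pos: [601.3, 1.9, 98.4]
orientation: [0.0, 0.995, -0.1, -0.001]
contact_force: [0.4, -0.0, -1.4]
finger_gap: 45.5
```

Run:
```python
from h import *
s=arm.state();o=s['orientation'];print(s['tool_pos'],'yaw',2*np.degrees(np.arctan2(o[2],o[1])),s['q'],s['clock'])
f=grab('wrist');save(f,'w6')
P=world(f); m=(P[...,2]>17)&(P[...,2]<26)&(abs(P[...,0]-652)<120)&(abs(P[...,1]+9)<90)
print(cv2.minAreaRect(P[m][:,:2].astype(np.float32)), m.sum())
```

```text
[601.33669779   1.8504844   98.43328795] yaw -11.47695011420694 [ 7.12115552e-04  4.47984671e-01  1.77980365e+00 -2.72922119e-04
  9.14943695e-01  1.77198557e+00] 20.6
((664.4907836914062, -10.914901733398438), (104.20696258544922, 185.06271362304688), 78.11845397949219) 6959
```

View pics/w6.png

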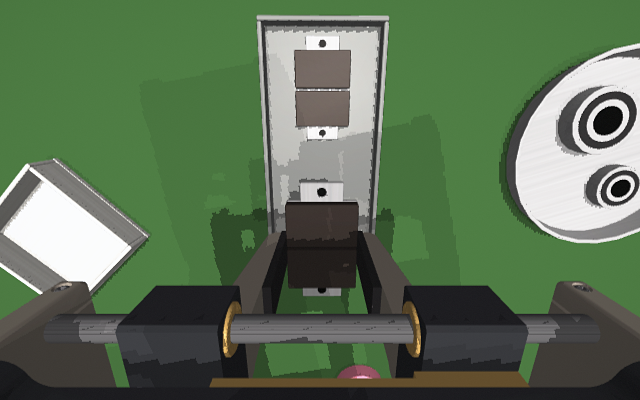

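Pad_a (322,90) lies flat in the far half, and pad_b (322,245) is in line with the tray and clear of it. Lowering.

Call:
servo_tool(commands=[{"dp": [1,0.5,-30],"twist": [0,0,0],"gripper": 0.9},{"dp": [0,0,-30],"twist": [0,0,0],"gripper": 0.9},{"dp": [0,0,-18],"twist": [0,0,0],"gripper": 0.9},{"dp": [0,0,-8],"twist": [0,0,0],"gripper": 0.9},{"dp": [0,0,0],"twist": [0,0,0],"gripper": 0.9},{"dp": [0,0,0],"twist": [0,0,0],"gripper": 0.9}])

```text
clock: 21.25
tool_pos: [603.7, 2.5, 13.3]
orientation: [-0.0, 0.995, -0.101, 0.0]
contact_force: [0.2, 0.0, -2.0]
finger_gap: 45.4
```

Call:
servo_tool(commands=[{"dp": [0,0,-2.5],"twist": [0,0,0],"gripper": 0.9},{"dp": [0,0,0],"twist": [0,0,0],"gripper": 0.9},{"dp": [0,0,0],"twist": [0,0,0],"gripper": 0.45},{"dp": [0,0,0],"twist": [0,0,0],"gripper": 0.45},{"dp": [0,0,0],"twist": [0,0,0],"gripper": 0.45},{"dp": [0,0,0],"twist": [0,0,0],"gripper": 0.45}])

```text
clock: 21.85
tool_pos: [603.6, 3.0, 10.2]
orientation: [-0.0, 0.995, -0.1, 0.0]
contact_force: [0.2, 0.6, 0.2]
finger_gap: 50.5
```

Call:
servo_tool(commands=[{"dp": [0,0,20],"twist": [0,0,0],"gripper": 0.45},{"dp": [0,0,45],"twist": [0,0,0],"gripper": 0.2},{"dp": [0,0,45],"twist": [0,0,0],"gripper": 0.2},{"dp": [-32,-23,5],"twist": [0,0,7],"gripper": 0.2},{"dp": [-32,-23,5],"twist": [0,0,7],"gripper": 0.2},{"dp": [-32,-23,5],"twist": [0,0,7],"gripper": 0.2},{"dp": [-32,-23,5],"twist": [0,0,7],"gripper": 0.2},{"dp": [-32,-23,0],"twist": [0,0,7],"gripper": 0.2},{"dp": [-32,-23,0],"twist": [0,0,7],"gripper": 0.2},{"dp": [0,0,0],"twist": [0,0,0],"gripper": 0.2},{"dp": [0,0,0],"twist": [0,0,0],"gripper": 0.2},{"dp": [0,0,0],"twist": [0,0,0],"gripper": 0.2}])

```text
clock: 23.05
tool_pos: [412.4, -134.9, 140.4]
orientation: [0.0, 0.965, 0.262, 0.001]
contact_force: [0.4, 0.7, -0.3]
finger_gap: 73.4
```

Run:
```python
from h import *
s=arm.state();o=s['orientation'];print(s['tool_pos'],'yaw',2*np.degrees(np.arctan2(o[2],o[1])),s['clock'])
f=grab('wrist');save(f,'w7');parts(f)
f=grab('scene');save(f,'s7');f=grab('side');save(f,'d7')
a=cv2.imread('pics/s7.png')[200:280,310:440];b=cv2.imread('pics/d7.png')[140:205,215:320]
cv2.imwrite('pics/c7.png',np.vstack([np.hstack([cv2.resize(a,(400,250)),cv2.resize(b,(400,250))]),cv2.resize(cv2.imread('pics/w7.png')[:270],(800,338))]))
```

```text
[ 412.43093508 -134.90763579  140.38032851] yaw 30.382281675125082 23.05
wrist px [299.  11.] n 1081 h 22 rect c (548.5,-29.8) size 24x50 ang 30.9 rgb [143. 143. 141.]
wrist px [531.  93.] n 26008 h 22 rect c (598.4,-263.3) size 174x175 ang 51.7 rgb [190. 189. 189.]
wrist px [186. 172.] n 2438 h 19 rect c (358.0,4.3) size 57x57 ang 80.6 rgb [199. 150. 172.]
wrist px [322. 204.] n 1411 h 63 rect c (409.3,-136.5) size 34x35 ang 71.8 rgb [53. 52. 53.]
wrist px [608. 246.] n 3634 h 78 rect c (512.2,-423.0) size 41x10 ang 38.8 rgb [61. 62. 63.]
wrist px [245. 265.] n 2162 h 198 rect c (395.5,-97.2) size 26x13 ang 71.3 rgb [45. 42. 40.]
wrist px [398. 265.] n 2154 h 198 rect c (436.1,-167.0) size 13x26 ang 81.4 rgb [45. 42. 40.]
wrist px [548. 295.] n 71 h 24 rect c (440.7,-441.2) size 1x7 ang 37.6 rgb [72. 71. 72.]
wrist px [343. 362.] n 3611 h 21 rect c (229.8,-275.7) size 60x165 ang 29.8 rgb [162.  98.  61.]
```

View pics/c7.png

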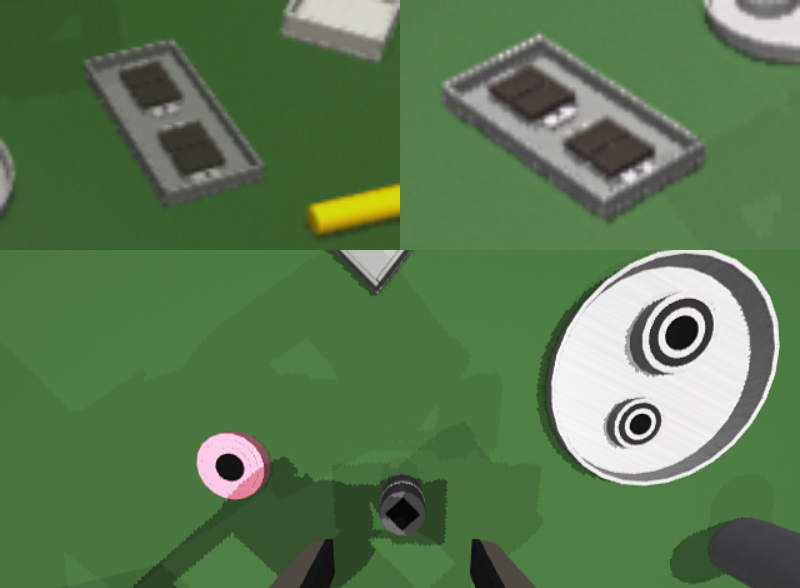

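Both pads lie in the tray, in line and apart. The socket is at (409,-136.5), so I'm grasping it.

Call:
servo_tool(commands=[{"dp": [-3,-1.5,-40],"twist": [0,0,0],"gripper": 0.2},{"dp": [0,0,-35],"twist": [0,0,0],"gripper": 0.2},{"dp": [0,0,-32],"twist": [0,0,0],"gripper": 0.2},{"dp": [0,0,-15],"twist": [0,0,0],"gripper": 0.2},{"dp": [0,0,0],"twist": [0,0,0],"gripper": 0.2},{"dp": [0,0,0],"twist": [0,0,0],"gripper": 0.5},{"dp": [0,0,0],"twist": [0,0,0],"gripper": 0.95},{"dp": [0,0,0],"twist": [0,0,0],"gripper": 0.95},{"dp": [0,0,0],"twist": [0,0,0],"gripper": 0.95},{"dp": [0,0,0],"twist": [0,0,0],"gripper": 0.95},{"dp": [0,0,0],"twist": [0,0,0],"gripper": 0.95}])

```text
clock: 24.3
tool_pos: [408.9, -136.7, 18.6]
orientation: [0.0, 0.965, 0.263, 0.0]
contact_force: [-0.7, -1.3, 7.2]
finger_gap: 35.5
```

Call:
servo_tool(commands=[{"dp": [0,0,40],"twist": [0,0,0],"gripper": 0.95},{"dp": [0,0,40],"twist": [0,0,0],"gripper": 0.95},{"dp": [19,36,0],"twist": [0,0,0],"gripper": 0.95},{"dp": [19,36,0],"twist": [0,0,0],"gripper": 0.95},{"dp": [19,36,0],"twist": [0,0,0],"gripper": 0.95},{"dp": [19,36,0],"twist": [0,0,0],"gripper": 0.95},{"dp": [19,36,0],"twist": [0,0,0],"gripper": 0.95},{"dp": [19,36,0],"twist": [0,0,0],"gripper": 0.95},{"dp": [19,36,0],"twist": [0,0,0],"gripper": 0.95},{"dp": [19,36,0],"twist": [0,0,0],"gripper": 0.95},{"dp": [19,36,0],"twist": [0,0,0],"gripper": 0.95},{"dp": [20,36,0],"twist": [0,0,0],"gripper": 0.95}])

```text
clock: 25.5
tool_pos: [599.3, 224.9, 97.6]
orientation: [0.0, 0.965, 0.263, -0.001]
contact_force: [0.3, 0.2, -2.1]
finger_gap: 35.7
```

Call:
servo_tool(commands=[{"dp": [19,37,0],"twist": [0,0,0],"gripper": 0.95},{"dp": [0,0,0],"twist": [0,0,0],"gripper": 0.95},{"dp": [0,0,0],"twist": [0,0,0],"gripper": 0.95}])

```text
clock: 25.8
tool_pos: [617.7, 260.9, 97.1]
orientation: [0.0, 0.965, 0.263, -0.001]
contact_force: [0.0, -0.3, -2.8]
finger_gap: 35.8
```

Run:
```python
from h import *
s=arm.state();o=s['orientation'];print(s['tool_pos'],'yaw',2*np.degrees(np.arctan2(o[2],o[1])),s['clock'])
f=grab('wrist');save(f,'w8')
P=world(f); m=(P[...,2]>25)&(P[...,2]<38)&(abs(P[...,0]-620)<90)&(abs(P[...,1]-260)<90)
print(cv2.minAreaRect(P[m][:,:2].astype(np.float32)), m.sum())
```

```text
[617.66336073 260.89079982  97.12430714] yaw 30.548726077669098 25.8
((623.021240234375, 263.6078186035156), (100.48570251464844, 110.501220703125), 31.122652053833008) 1773
```

View pics/w8.png

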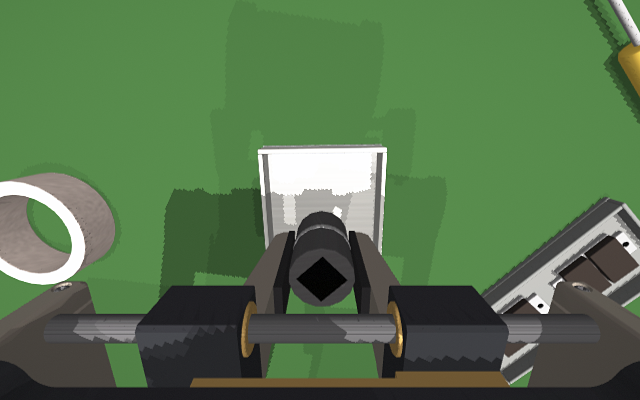

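The socket (322,255) is over the bin centre, within 1 mm. Lowering.

Call:
servo_tool(commands=[{"dp": [0,0,-30],"twist": [0,0,0],"gripper": 0.95},{"dp": [0,0,-25],"twist": [0,0,0],"gripper": 0.95},{"dp": [0,0,-12],"twist": [0,0,0],"gripper": 0.95},{"dp": [0,0,-6],"twist": [0,0,0],"gripper": 0.95},{"dp": [0,0,0],"twist": [0,0,0],"gripper": 0.95},{"dp": [0,0,0],"twist": [0,0,0],"gripper": 0.95}])

```text
clock: 26.45
tool_pos: [619.0, 260.4, 26.1]
orientation: [-0.0, 0.965, 0.263, 0.001]
contact_force: [0.0, 0.3, -1.3]
finger_gap: 35.6
```

Call:
servo_tool(commands=[{"dp": [0,0,-2],"twist": [0,0,0],"gripper": 0.95},{"dp": [0,0,-1],"twist": [0,0,0],"gripper": 0.95},{"dp": [0,0,0],"twist": [0,0,0],"gripper": 0.95},{"dp": [0,0,0],"twist": [0,0,0],"gripper": 0.95}])

```text
clock: 26.85
tool_pos: [618.9, 260.7, 22.7]
orientation: [-0.0, 0.965, 0.263, 0.001]
contact_force: [0.3, -1.4, 1.0]
finger_gap: 35.4
```

Now resting on the floor (the force reading turned positive). Releasing and backing off.

Call:
servo_tool(commands=[{"dp": [0,0,0],"twist": [0,0,0],"gripper": 0.5},{"dp": [0,0,0],"twist": [0,0,0],"gripper": 0.5},{"dp": [0,0,0],"twist": [0,0,0],"gripper": 0.5},{"dp": [0,0,0],"twist": [0,0,0],"gripper": 0.5},{"dp": [0,0,30],"twist": [0,0,0],"gripper": 0.5},{"dp": [0,0,45],"twist": [0,0,0],"gripper": 0.3},{"dp": [0,0,45],"twist": [0,0,0],"gripper": 0.3},{"dp": [-40,0,25],"twist": [0,0,0],"gripper": 0.3},{"dp": [-40,0,25],"twist": [0,0,0],"gripper": 0.3},{"dp": [-40,0,25],"twist": [0,0,0],"gripper": 0.3},{"dp": [-30,0,10],"twist": [0,0,0],"gripper": 0.3},{"dp": [0,0,0],"twist": [0,0,0],"gripper": 0.3}])

```text
clock: 28.05
tool_pos: [465.9, 260.7, 229.0]
orientation: [-0.0, 0.965, 0.263, 0.001]
contact_force: [-0.4, 0.8, 0.6]
finger_gap: 64.7
```

Run:
```python
from h import *
f=grab('wrist');save(f,'w9');parts(f)
f=grab('scene');save(f,'s9');parts(f)
```

```text
wrist px [635.   8.] n 161 h 19 rect c (834.0,43.9) size 19x4 ang 78.6 rgb [122. 101.  40.]
wrist px [385.  70.] n 8600 h 65 rect c (618.3,261.1) size 35x35 ang 68.2 rgb [209. 209. 209.]
wrist px [170.  89.] n 4272 h 42 rect c (467.6,476.0) size 99x99 ang 36.6 rgb [198. 193. 191.]
wrist px [561. 154.] n 12554 h 21 rect c (652.0,-8.2) size 106x211 ang 78.3 rgb [129. 126. 123.]
wrist px [620. 270.] n 2932 h 21 rect c (568.4,-214.4) size 134x66 ang 48.6 rgb [183. 182. 182.]
scene px [437. 164.] n 435 h 41 rect c (471.4,472.4) size 95x94 ang 56.5 rgb [148. 140. 128.]
scene px [225. 198.] n 380 h 20 rect c (214.3,-305.0) size 120x174 ang 0.3 rgb [102.  66.  36.]
scene px [319. 190.] n 153 h 20 rect c (362.3,2.6) size 55x53 ang 24.6 rgb [166. 107. 122.]
scene px [422. 203.] n 711 h 62 rect c (622.8,255.9) size 33x31 ang 21.8 rgb [122. 122. 114.]
scene px [220. 196.] n 45 h 8 rect c (190.6,-319.8) size 50x60 ang 37.3 rgb [128.  77.  40.]
scene px [533. 214.] n 823 h 8 rect c (852.4,543.7) size 151x208 ang 21.9 rgb [213. 215. 201.]
scene px [366. 239.] n 1312 h 20 rect c (654.4,-11.2) size 105x214 ang 78.0 rgb [86. 87. 80.]
scene px [189. 243.] n 2993 h 169 rect c (530.9,-444.6) size 51x52 ang 77.5 rgb [130. 130. 125.]
scene px [285. 258.] n 1436 h 21 rect c (601.2,-264.4) size 171x175 ang 65.0 rgb [131. 131. 126.]
scene px [433. 265.] n 407 h 29 rect c (856.5,59.6) size 98x22 ang 75.5 rgb [184. 174.  32.]
scene px [322. 326.] n 4231 h 56 rect c (874.7,-303.1) size 117x194 ang 6.0 rgb [112. 131. 156.]
scene px [184. 359.] n 5080 h 91 rect c (801.8,-621.1) size 124x151 ang 17.1 rgb [180. 135.  80.]
```

View pics/s9.png

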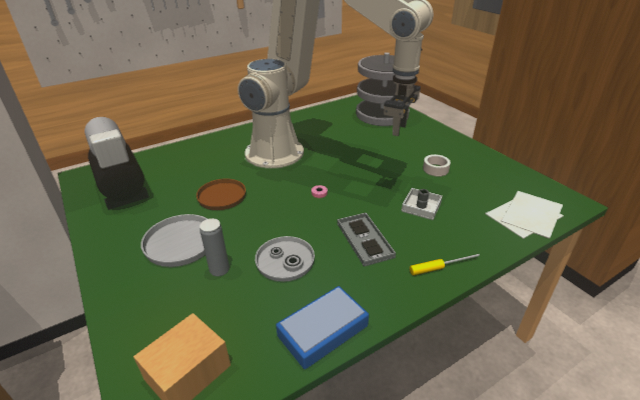

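View pics/w9.png

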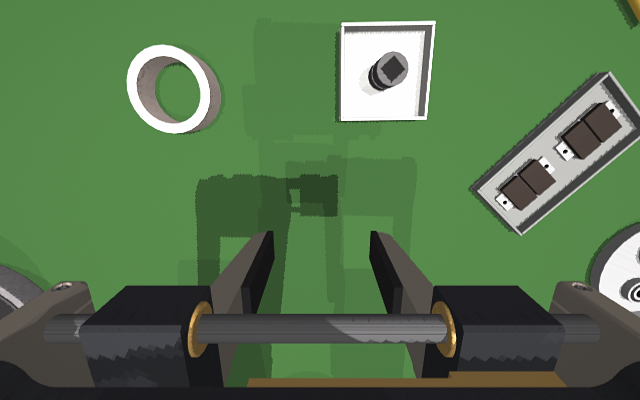

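The final views show both bearings in the dish (276,252; 292,262), both pads in line in the tray (359,228; 372,247), and the socket upright in the bin (423,199). The can and the tape roll haven't moved, so I'm handing the job in.

```bash
python3 -c "
from bench import arm
print(arm.job_done(), arm.state()['clock'])"
```

```text
the job is handed in; nothing more can be done
the job is handed in; nothing more can be done
```

The job is done and handed in at about 28 s on the robot's clock, of the 115 s allowed. In the order asked, I placed:
- **Bearings:** the large one, then the small one, in the smaller grey dish.
- **Brake pads:** both friction side up and lengthwise in the long tray, one behind the other with a gap.
- **Socket:** upright in the square bin.

**Last checks:** The final scene and wrist pictures show all five parts in place, with the socket about 1 mm from the bin centre. The spray can, tape roll and pink look-alike measured within about 2 mm of where they started, which is measurement noise. The gripper was clear of everything at hand-in. The largest contact force I read at the end of a move was about 8 N.

**Disagreements:** The two fixed cameras differed from each other by about 5–8 mm. I used their average for the first approach, then went by the wrist camera. No check failed. That the parts rest fully on the container floors comes from the pictures and the tool height and force at release; I did not measure it separately.

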